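# Clamp a sample tile in the quick-release vise

### The job

The small stoneware sample tile standing in the quick-release vise has to be clamped so that its top edge can be rubbed down. Hold the quick-release lever down, slide the front jaw gently up until it nips the tile against the rear cheek, let the lever spring back, then turn the handwheel clockwise about a quarter turn past the first bite, so that the tile is held firmly but not crushed. Keep the tile standing square on the guide bars and leave the other samples where they lie.

Things in the scene. Friction and masses are not known exactly. Their poses are not given: they have to be found in the camera images.
- vise: Grey cast-iron quick-release vise on a plywood board 310 x 280 x 18 mm, fixed. Origin on the table under the screw; x along the screw from handwheel end to fixed rear jaw, y to the left seen from the handwheel, z up. Screw and two guide bars at z = 78 mm (bars at y = +-32, tops z = 87 mm). Jaws: y -95 to 95, z 48 to 147 mm. The rear jaw's wooden cheek is packed out: its face is at x = 36 to 50 mm.
- lever (a joint): Quick-release lever on the front of the front jaw: steel paddle 40 mm (y) x 30 mm (x), pivoting about an x axis at y = 15 mm, z = 112 mm. 0 = up, jaw locked; grows as the paddle is pressed down to 0.24 rad (14 mm). Sprung: 6 N at the paddle to start it, 11 N fully down. Above about 0.05 rad the jaw can be slid (about 9 N of friction); let go, it springs back and locks the jaw where it stands.
- lever_pad (a point): Centre of the paddle's flat top; with the lever up at vise y = 75 mm, z = 120 mm, 17 mm in front (-x) of the front jaw's plate, whose face stands 27 mm above it, so that a finger holding the paddle down can also push on that face to slide the jaw.
- jaw_plate (a point): Point on the front face (facing -x) of the sliding front jaw's cast plate, above the paddle, at vise y = 75 mm, z = 141 mm. Guide bars, screw, lever and handwheel move with this jaw along x.
- liner_face (a point): Centre of the front jaw's clamping face (rubber liner, 10 mm thick, 58 mm high), 26 mm beyond the plate's front face. At vise x = -40 to -10 mm at the start; where it first bites (x = 16 to 30 mm) depends on how far the rear cheek is packed out, which has to be felt.
- front_liner: The front jaw's rubber liner; under load liner and jaws together give about 1 mm per 95 N. Origin on the screw axis, at the plate's front face.
- handwheel (a joint): Cast handwheel 110 mm across, turning about an x axis at y = 0, z = 78 mm. 0 = crank knob 0.95 rad left (+y) of the top; grows clockwise seen from the handwheel end (over the top towards -y), which tightens: 4 mm of jaw travel a turn. Starts between -0.25 and 0.25. It takes about 3 N at the knob running free, about 4 N with 95 N on the tile, and stays where it is left.
- crank_knob (a point): Middle of the crank knob: a round wooden handle 22 mm across, 46 mm long, along x, in front (-x) of the handwheel, 45 mm from its axis; this point is 79 mm in front of the plate's front face, 28 mm in front of the wheel's rim. The knob spins freely on its pin, so it can be held while the wheel turns.
- tile: Terracotta-coloured stoneware sample tile 80 x 80 x 20 mm, about 0.3 kg, loose, standing on edge on the guide bars between the jaws, 2 to 10 mm off the rear cheek and a little askew; the jaw pushes it square against the cheek. Origin at the centre of its underside; x is its 20 mm thickness, z up. Its top is at about z = 167 mm.
- disc: Bystander: terracotta disc 60 mm across, 10 mm high, lying on the vise's board. Origin at the centre of its underside.
- rub_block: Bystander: cork rubbing block 85 x 40 x 22 mm on the vise's board. Origin at the centre of its underside.
- chip: Bystander: white ceramic chip 34 mm across, 8 mm high, on the vise's board. Origin at the centre of its underside.
- disc_b: Bystander: terracotta disc 100 mm across, 10 mm high, on the concrete slab. Origin at the centre of its underside.
- disc_c: Bystander: terracotta disc like disc_b.
- coaster: Bystander: black square sample 80 x 80 x 20 mm on the concrete slab. Origin at the centre of its underside.
- tumbler: Bystander: glass tumbler 74 mm across, 105 mm high. Origin at the centre of its underside.
- bowl: Bystander: ceramic bowl 130 mm across, 45 mm high. Origin at the centre of its underside.

How it is judged:
By the outcome, as a careful person would: the job done as asked, in the order asked, and still so for the second after the job is handed in, with the robot touching nothing.
It also fails if it takes over 53 s, if anything falls off the work surface, if the arm or the gripper's body presses on something with over 40 N, if the wrist force passes 120 N, or if a joint passes its speed limit or range.

### The arm

A 7-joint arm with a two-finger parallel gripper is mounted at the origin on the work surface. World frame = base frame: x ahead of the robot, y to its left, z up, the work surface at z = 0. Lengths are in m, angles in rad, forces in N, time in s.
With the tool pointing down it reaches from about 0.4 to 0.85 m from the base axis. Payload 4.5 kg.
Tool frame: the origin (TCP) lies at the very end of the fingers, on their centre line; the grasp point (between the pads) lies 19 mm behind it; z points along the fingers, y is the line along which they close (so a half turn about z gives the same grasp; the last joint's range is limited). The gripper opens to 88 mm and grips with 3 to 60 N. Pads are 18 mm wide; open, the fingers measure 123 mm over their backs; the gripper's body (75 mm by 187 mm) begins 45 mm behind the grasp point.
Start: joints at [-1.239, 0.689, -0.195, 1.565, 0.157, 0.902, -0.215], TCP at [0.183, 0.598, 0.239] pointing down, gripper open.
Joint ranges: [-3.01, 3.01], [-0.46, 2.08], [-1.47, 1.51], [0.13, 2.56], [-1, 4.14], [0.04, 2.09], [-2.66, 2.66]. Speed limits (rad/s): [2.57, 2.57, 3.14, 3.14, 3.14, 3.14, 3.14].

### API

Orientations are given as a unit quaternion [x, y, z, w].
In Python, from plant import r, eyes, nets gives the robot as it stands.
- The arm moves only by the shell command python3 -m pendant 'ROWS' [FORCE]. ROWS is JSON, a list of rows, each an object of numbers: "claw": the opening, from 0 (shut) to 1 (fully open); "dx", "dy", "dz": the shift along the world's x, y, z in mm; "twist": the turn about the world's z in rad. In form: [{"claw": .., "dx": .., "dy": .., "dz": .., "twist": ..}, ...]. A call has 1 to 8 rows; each row is the pose to reach, as a shift and turn from the pose commanded when the call began; what a row does not reach only later rows make up. A row lasts 1/10 s, in which the tool goes at most 50 mm and 8.59 degrees, less where a joint would pass 70% of its speed; a pose out of reach is approached as far as the arm can. A call with a gripper value outside its range is refused whole. The fingers move at their own pace and stop on an object; FORCE is the grip in N (left out, the last holds). Time passes only in rows, so rows that repeat a pose let the fingers close. It gives the time, the measured TCP pose, the force, the opening and the grip force at its end, in the units of the state.
- r.get_state(): the state, without advancing time (a new reading comes with each control period).
- eyes.snapshot(name): name is "scene" or "side" or "wrist"; returns (picture, depth): 384x512x3 uint8, blue, green, red; 384x512 float32, m along the optical axis (not along the pixel's ray), 0 where there is no reading.
- eyes.camera_info(name): a dict with "K" (3x3 intrinsics, pixels), "world_to_cam" (4x4, takes a point from world to camera coordinates); the wrist camera has in their place "T_tool_cam" (4x4, takes a point from camera to tool coordinates, whose origin is the TCP and whose axes are the flange's). Camera axes: x right, y down, z forward; pixel columns grow to the right and rows downward; lengths in m; the calibration is good to about 2 mm. A picture is of the moment at which its call begins: read the wrist's pose just before it. camera_info takes no time and is no camera call.
- r.finish_job(): hands the job in; it is judged then, once.
Trained networks look in the newest picture that a camera, given by its name, has taken for a name from the list of things; names that differ only in an ending like _2 or _b are one class to them, and where a whole thing is asked for, a point or a joint stands for the part that bears it (a point fixed in the world has none). Each returns a list of dicts, best first, with "confidence" (0 to 1); they miss things now and then, are a little off and sometimes report something else, mostly with a low value. They report only what shows in the picture. A call takes as long as a camera call.
- nets.spot_in(camera, query): "box" ([left, top, width, height] as shares, 0 to 1, of the picture: columns of its width, rows of its height, round what is visible of it).
- nets.place_of(camera, query): "position" ([column, row] as shares, 0 to 1, of the picture: columns of its width, rows of its height: a listed point, or the origin of a listed thing).
The state is a dict: "clock": time; "q": joint angles; "qd": joint speeds; "joint_torque": joint torques, N m; "tool_pos": TCP position; "eef_rot": TCP orientation; "contact_force": force on the tool from outside, world axes, zero at the start; "moment": the same for the moment, N m; "opening": opening from 0.0 (shut) to 1.0 (fully open); "finger_force": force on a finger pad.
Only numpy, scipy, OpenCV 4.12 (cv2) and the standard library are available. Lean on these libraries where they do the work, as an engineer would, in place of code of your own. Each camera call takes 0.05 s, during which the arm holds its last target. There are 200 camera calls.

## Working session

There is one attempt and no reset: what is moved stays moved. The work goes in short steps, Python scripts to look and compute and a shell command to move; the robot and the scene stay as the last step left them, time stands still between calls to the robot, and variables do not carry over. Pictures are saved under pics/ and viewed, at most 10 in all, crops included, and the job is handed in when it is done.

```bash
mkdir -p pics; cat > h.py <<'E'
from plant import r, eyes, nets
import numpy as np, cv2
from scipy.spatial.transform import Rotation as R
def cam(name):
    i=eyes.camera_info(name);K=np.array(i["K"])
    if name=="wrist":
        s=r.get_state();T=np.eye(4);T[:3,:3]=R.from_quat(s["eef_rot"]).as_matrix();T[:3,3]=s["tool_pos"]
        return K,T@np.array(i["T_tool_cam"])
    return K,np.linalg.inv(np.array(i["world_to_cam"]))
def unproj(K,C,u,v,d): 
    p=np.linalg.inv(K)@[u,v,1]*d
    return C[:3,:3]@p+C[:3,3]
def atz(K,C,u,v,z):
    d=C[:3,:3]@np.linalg.inv(K)@[u,v,1]; return C[:3,3]+d*(z-C[2,3])/d[2]
E
python3 - <<'E'
from h import *
ims=[]
for n in ["scene","side"]:
    K,C=cam(n); p,d=eyes.snapshot(n); cv2.imwrite(f"pics/{n}0.png",p)
    for q,z in [("lever_pad",.12),("jaw_plate",.141),("crank_knob",None),("tile",.087),("vise",0),("liner_face",None)]:
        for o in nets.place_of(n,q)[:1]:
            u,v=o["position"][0]*512,o["position"][1]*384
            dd=d[min(int(v),383),min(int(u),511)]
            print(n,q,round(o["confidence"],2),int(u),int(v),"depth",unproj(K,C,u,v,dd).round(3),"atz",atz(K,C,u,v,z).round(3) if z is not None else "")
print({k:np.round(v,3) for k,v in r.get_state().items()})
E
```

```text
scene lever_pad 0.65 306 209 depth [0.499 0.101 0.146] atz [0.486 0.094 0.12 ]
scene jaw_plate 0.95 307 205 depth [0.472 0.086 0.121] atz [0.483 0.092 0.141]
scene crank_knob 0.63 289 190 depth [0.465 0.011 0.113] atz 
scene tile 0.91 291 250 depth [0.623 0.151 0.147] atz [0.598 0.136 0.087]
scene vise 0.77 287 256 depth [0.643 0.153 0.146] atz [0.586 0.118 0.   ]
scene liner_face 0.7 287 226 depth [0.558 0.083 0.107] atz 
side lever_pad 0.55 210 171 depth [0.477 0.084 0.118] atz [0.476 0.082 0.12 ]
side jaw_plate 0.66 212 166 depth [0.491 0.095 0.127] atz [0.484 0.078 0.141]
side crank_knob 0.58 221 188 depth [ 0.469 -0.005  0.109] atz 
side tile 0.59 234 162 depth [0.554 0.056 0.143] atz [0.592 0.125 0.087]
side vise 0.59 234 187 depth [0.523 0.008 0.076] atz [0.568 0.09  0.   ]
{'clock': np.float64(0.7), 'q': array([-1.239,  0.689, -0.195,  1.565,  0.157,  0.903, -0.215]), 'qd': array([-0.001,  0.001,  0.   ,  0.001,  0.001, -0.001, -0.   ]), 'joint_torque': array([ 0.0000e+00, -5.2738e+01, -1.2660e+00, -1.5372e+01, -5.2000e-02,
       -1.0000e-03,  0.0000e+00]), 'tool_pos': array([0.183, 0.598, 0.239]), 'eef_rot': array([0.148, 0.989, 0.   , 0.   ]), 'contact_force': array([-0.644,  0.161,  0.035]), 'moment': array([ 0.014, -0.017, -0.04 ]), 'finger_force': np.float64(0.0), 'opening': np.float64(0.997)}
```

```bash
python3 - <<'E'
import cv2,numpy as np
a=cv2.imread("pics/scene0.png")[130:330,190:410];b=cv2.imread("pics/side0.png")[90:290,130:350]
cv2.imwrite("pics/both0.png",cv2.resize(np.vstack([a,b]),None,fx=1.5,fy=1.5)) if 0 else cv2.imwrite("pics/both0.png",cv2.resize(np.hstack([a,b]),(792,360),interpolation=cv2.INTER_CUBIC))
E
```

```text
(no output)
```

View pics/both0.png

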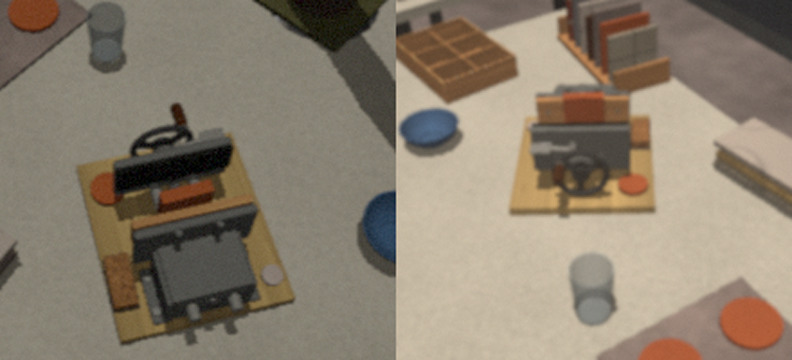

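The left half (scene view) shows the handwheel end facing the robot, with the lever paddle at the +y end, around scene pixel (306,207). The knob is at about (289,193) and the tile at about (293,238) between the jaws. I'll get the vise yaw and axes from the depth.

```bash
python3 - <<'E'
from h import *
P=[]
for n in ["scene","side"]:
    K,C=cam(n); p,d=eyes.snapshot(n)
    v,u=np.mgrid[:384,:512]; m=d>0
    X=(np.linalg.inv(K)@np.stack([u[m],v[m],np.ones(m.sum())]))*d[m]
    W=(C[:3,:3]@X).T+C[:3,3]; c=p[m].astype(int)
    b=(abs(W[:,0]-.57)<.25)&(abs(W[:,1]-.09)<.22); W=W[b];c=c[b]
    P.append((W,c))
    for lo,hi,nm in [(.010,.027,"board"),(.141,.153,"jawtops"),(.160,.176,"tiletop")]:
        w=W[(W[:,2]>lo)&(W[:,2]<hi)]
        g=(np.round(w[:,:2]/.002)).astype(int); g0=g.min(0)-3
        im=np.zeros(g.max(0)-g0+4,np.uint8); im[tuple((g-g0).T)]=255
        im=cv2.morphologyEx(im,cv2.MORPH_CLOSE,np.ones((7,7)))
        nn,l,s,_=cv2.connectedComponentsWithStats(im)
        for i in range(1,nn):
            if s[i,4]<60: continue
            q=np.argwhere(l==i)+g0
            (cc,sz,a)=cv2.minAreaRect((q*2).astype(np.float32)); print(n,nm,len(q),"c",np.round(cc),"size",np.round(sz),"ang",round(a,1))
E
```

```text
scene board 7345 c [589. 128.] size [313. 282.] ang 57.1
scene jawtops 1188 c [552.  73.] size [ 30. 195.] ang 55.9
scene jawtops 1746 c [614. 161.] size [ 55. 193.] ang 56.3
scene tiletop 430 c [598. 132.] size [28. 88.] ang 57.8
side board 7646 c [578. 110.] size [288. 283.] ang 56.0
side board 203 c [529.  84.] size [61. 22.] ang 61.4
side board 151 c [769. 187.] size [25. 40.] ang 47.5
side board 80 c [806. 309.] size [15. 40.] ang 86.6
side board 335 c [812. -85.] size [ 23. 100.] ang 6.3
side jawtops 1180 c [551.  69.] size [ 33. 193.] ang 57.5
side jawtops 339 c [551. 194.] size [33. 55.] ang 51.3
side jawtops 104 c [591. 125.] size [11. 77.] ang 60.6
side jawtops 442 c [660. 130.] size [44. 71.] ang 45.0
side tiletop 406 c [594. 129.] size [34. 85.] ang 51.8
```

```bash
python3 -m pendant '[{"claw":0.4,"dx":24,"dy":-42,"dz":5,"twist":0.14},{"claw":0.3,"dx":48,"dy":-84,"dz":10,"twist":0.28},{"claw":0.2,"dx":72,"dy":-125,"dz":15,"twist":0.42},{"claw":0,"dx":96,"dy":-167,"dz":20,"twist":0.56},{"claw":0,"dx":120,"dy":-208,"dz":20,"twist":0.70},{"claw":0,"dx":145,"dy":-250,"dz":20,"twist":0.84},{"claw":0,"dx":170,"dy":-292,"dz":20,"twist":0.98},{"claw":0,"dx":190,"dy":-333,"dz":20,"twist":1.12}]' 20
```

```text
clock: 1.6
tool_pos: [0.3748, 0.2626, 0.2589]
eef_rot: [-0.402, 0.916, -0.0, 0.0]
contact_force: [0.5, 0.4, -0.7]
opening: 0.296
finger_force: 0.0
```

```bash
python3 -m pendant '[{"claw":0,"dx":24,"dy":-42,"twist":0.14},{"claw":0,"dx":48,"dy":-84,"twist":0.16},{"claw":0,"dx":72,"dy":-125,"twist":0.16},{"claw":0,"dx":82,"dy":-158,"twist":0.16},{"claw":0,"dx":82,"dy":-158,"twist":0.16},{"claw":0,"dx":82,"dy":-158,"twist":0.16},{"claw":0,"dx":82,"dy":-158,"twist":0.16}]'
python3 - <<'E'
from h import *
K,C=cam("wrist"); p,d=eyes.snapshot("wrist"); cv2.imwrite("pics/w1.png",p)
s=r.get_state(); M=R.from_quat(s["eef_rot"]).as_matrix(); print(s["tool_pos"],"tool y",M[:,1],"x",M[:,0],"cam",C[:3,3], "q",np.round(s["q"],2))
for q,z in [("lever_pad",.12),("jaw_plate",.141),("crank_knob",.104),("tile",.087),("liner_face",None),("handwheel",.078)]:
    for o in nets.place_of("wrist",q)[:1]:
        u,v=o["position"][0]*512,o["position"][1]*384
        dd=d[min(int(v),383),min(int(u),511)]
        print(q,round(o["confidence"],2),int(u),int(v),"depth",unproj(K,C,u,v,dd).round(3),"atz",atz(K,C,u,v,z).round(3) if z is not None else "")
v,u=np.mgrid[:384,:512]; m=d>0
W=(C[:3,:3]@((np.linalg.inv(K)@np.stack([u[m],v[m],np.ones(m.sum())]))*d[m])).T+C[:3,3]
np.save("w1.npy",W)
for lo,hi in [(.139,.155),(.160,.176),(.113,.127)]:
    w=W[(W[:,2]>lo)&(W[:,2]<hi)&(abs(W[:,0]-.57)<.25)&(abs(W[:,1]-.09)<.22)]; g=np.round(w[:,:2]*1000/2).astype(int)
    if len(g)<30: continue
    g0=g.min(0)-3; im=np.zeros(g.max(0)-g0+4,np.uint8); im[tuple((g-g0).T)]=255
    im=cv2.morphologyEx(im,cv2.MORPH_CLOSE,np.ones((3,3)));nn,l,st,_=cv2.connectedComponentsWithStats(im)
    for i in range(1,nn):
        if st[i,4]<40: continue
        q=np.argwhere(l==i)+g0; cc,sz,a=cv2.minAreaRect((q*2).astype(np.float32)); print(lo,len(q),np.round(cc),np.round(sz),round(a,1))
E
```

```text
[0.3788764  0.25215865 0.25783047] tool y [-0.73143679  0.68187264 -0.00706599] x [-0.68190869 -0.7314102   0.00629752] cam [0.3187394  0.20314983 0.40503403] q [-0.31  0.49 -0.57  2.02  0.39  0.75  1.27]
lever_pad 0.6 74 116 depth [0.469 0.087 0.12 ] atz [0.469 0.087 0.12 ]
jaw_plate 0.74 62 138 depth [0.483 0.1   0.142] atz [0.484 0.099 0.141]
crank_knob 0.74 21 63 depth [0.468 0.019 0.114] atz [0.473 0.013 0.104]
tile 0.7 60 207 depth [0.577 0.132 0.105] atz [0.593 0.127 0.087]
liner_face 0.76 27 170 depth [0.532 0.097 0.147] atz validation failed for argument at $[0]...
Traceback (most recent call last):
ValueError: it knows: bowl, chip, coaster, crank_knob, disc, front_liner, jaw_plate, lever_pad, liner_face, rub_block, tile, tumbler, vise
```

View pics/w1.png

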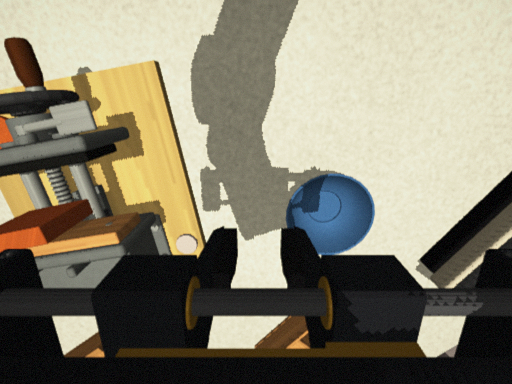

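The call was refused because a key was missing. The wrist view agrees with the estimates: paddle at about (74,116) px, plate at (62,138) and knob at (21,60).

```bash
python3 -m pendant '[{"claw":0,"dx":24,"dy":-42,"dz":0,"twist":0.14},{"claw":0,"dx":48,"dy":-84,"dz":0,"twist":0.165},{"claw":0,"dx":72,"dy":-125,"dz":-5,"twist":0.165},{"claw":0,"dx":90,"dy":-170,"dz":-15,"twist":0.165},{"claw":0,"dx":90,"dy":-170,"dz":-30,"twist":0.165},{"claw":0,"dx":90,"dy":-170,"dz":-30,"twist":0.165},{"claw":0,"dx":90,"dy":-170,"dz":-30,"twist":0.165}]'
cat > look.py <<'E'
from h import *
import sys
K,C=cam("wrist"); p,d=eyes.snapshot("wrist"); cv2.imwrite(f"pics/{sys.argv[1]}.png",p)
s=r.get_state(); M=R.from_quat(s["eef_rot"]).as_matrix(); print(s["tool_pos"],"tool y ang",np.degrees(np.arctan2(M[1,1],M[0,1])),"q",np.round(s["q"],2),s["contact_force"])
for q,z in [("lever_pad",.12),("jaw_plate",.141),("crank_knob",.104),("tile",.087),("liner_face",None)]:
    for o in nets.place_of("wrist",q)[:1]:
        u,v=o["position"][0]*512,o["position"][1]*384
        dd=d[min(int(v),383),min(int(u),511)]
        print(q,round(o["confidence"],2),int(u),int(v),"depth",unproj(K,C,u,v,dd).round(3),"atz",atz(K,C,u,v,z).round(3) if z is not None else "")
v,u=np.mgrid[:384,:512]; m=d>0
W=(C[:3,:3]@((np.linalg.inv(K)@np.stack([u[m],v[m],np.ones(m.sum())]))*d[m])).T+C[:3,3]
for lo,hi in [(.139,.155),(.160,.176),(.113,.127)]:
    w=W[(W[:,2]>lo)&(W[:,2]<hi)&(abs(W[:,0]-.57)<.25)&(abs(W[:,1]-.09)<.22)]; g=np.round(w[:,:2]*1000/2).astype(int)
    if len(g)<30: continue
    g0=g.min(0)-3; im=np.zeros(g.max(0)-g0+4,np.uint8); im[tuple((g-g0).T)]=255
    im=cv2.morphologyEx(im,cv2.MORPH_CLOSE,np.ones((3,3)));nn,l,st,_=cv2.connectedComponentsWithStats(im)
    for i in range(1,nn):
        if st[i,4]<40: continue
        q=np.argwhere(l==i)+g0; cc,sz,a=cv2.minAreaRect((q*2).astype(np.float32)); print(lo,len(q),np.round(cc),np.round(sz),round(a,1))
E
python3 look.py w2
```

```text
clock: 2.6
tool_pos: [0.463, 0.0972, 0.2291]
eef_rot: [-0.476, 0.88, 0.001, 0.0]
contact_force: [-0.4, 0.3, 0.3]
opening: 0.005
finger_force: 0.0
[0.46316254 0.09739732 0.22943474] tool y ang 146.82815970336372 q [ 0.09  0.56 -0.61  2.01  0.48  0.71  1.74] [ 0.58443941 -0.06810346  0.26719598]
lever_pad 0.78 246 180 depth [0.469 0.086 0.12 ] atz [0.469 0.086 0.12 ]
jaw_plate 0.74 241 206 depth [0.483 0.1   0.139] atz [0.483 0.1   0.141]
crank_knob 0.69 205 118 depth [0.468 0.016 0.115] atz [0.47  0.015 0.104]
tile 0.75 184 256 depth [0.464 0.056 0.299] atz [0.594 0.132 0.087]
liner_face 0.75 176 220 depth [0.539 0.077 0.147] atz 
0.139 1243 [551.  70.] [ 28. 190.] 57.4
0.139 76 [546. 212.] [13. 26.] 56.3
0.139 224 [666. 135.] [23. 65.] 46.4
0.113 645 [535.  47.] [ 38. 189.] 55.8
0.113 110 [470.  15.] [39. 13.] 56.3
0.113 158 [520.  21.] [14. 85.] 57.7
```

View pics/w2.png

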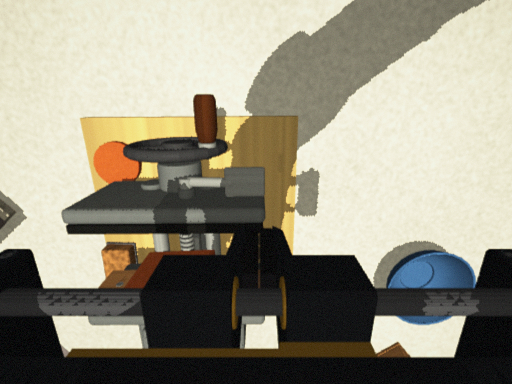

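Wrist view: paddle at about (245,182) px, image rows parallel to the jaw, knob at (205,118). I'll descend in front of the plate, above the paddle.

```bash
python3 -m pendant '[{"claw":0,"dx":10,"dy":-9,"dz":-10,"twist":0},{"claw":0,"dx":10,"dy":-9,"dz":-40,"twist":0},{"claw":0,"dx":10,"dy":-9,"dz":-75,"twist":0},{"claw":0,"dx":10,"dy":-9,"dz":-98,"twist":0},{"claw":0,"dx":10,"dy":-9,"dz":-98,"twist":0},{"claw":0,"dx":10,"dy":-9,"dz":-98,"twist":0}]'
python3 -m pendant '[{"claw":0,"dx":0,"dy":0,"dz":-3,"twist":0},{"claw":0,"dx":0,"dy":0,"dz":-6,"twist":0},{"claw":0,"dx":0,"dy":0,"dz":-10,"twist":0},{"claw":0,"dx":0,"dy":0,"dz":-13,"twist":0},{"claw":0,"dx":0,"dy":0,"dz":-13,"twist":0},{"claw":0,"dx":0,"dy":0,"dz":-13,"twist":0}]'
```

```text
clock: 3.5
tool_pos: [0.4737, 0.0852, 0.1306]
eef_rot: [-0.474, 0.881, 0.0, -0.0]
contact_force: [0.3, 0.6, 0.3]
opening: 0.007
finger_force: 0.0
clock: 4.1
tool_pos: [0.4737, 0.0857, 0.1183]
eef_rot: [-0.474, 0.881, -0.0, 0.0]
contact_force: [-1.4, -0.8, 8.0]
opening: 0.007
finger_force: 3.5
```

```bash
python3 -m pendant '[{"claw":0,"dx":0,"dy":0,"dz":-2,"twist":0},{"claw":0,"dx":0,"dy":0,"dz":-4,"twist":0},{"claw":0,"dx":0,"dy":0,"dz":-7,"twist":0},{"claw":0,"dx":0,"dy":0,"dz":-7,"twist":0},{"claw":0,"dx":0,"dy":0,"dz":-7,"twist":0}]'
python3 -m pendant '[{"claw":0,"dx":1,"dy":2,"dz":0,"twist":0},{"claw":0,"dx":2,"dy":3,"dz":0,"twist":0},{"claw":0,"dx":3,"dy":5,"dz":0,"twist":0},{"claw":0,"dx":4,"dy":6,"dz":0,"twist":0},{"claw":0,"dx":4,"dy":6,"dz":0,"twist":0}]'
```

```text
clock: 4.6
tool_pos: [0.4734, 0.0859, 0.1115]
eef_rot: [-0.474, 0.881, -0.0, 0.0]
contact_force: [-1.9, 0.3, 9.3]
opening: 0.006
finger_force: 5.1
clock: 5.1
tool_pos: [0.4747, 0.0881, 0.1108]
eef_rot: [-0.473, 0.881, -0.002, -0.004]
contact_force: [-5.1, -5.0, 10.0]
opening: 0.004
finger_force: 5.2
```

```bash
python3 -m pendant '[{"claw":0,"dx":1,"dy":1,"dz":0,"twist":0},{"claw":0,"dx":1,"dy":2,"dz":0,"twist":0},{"claw":0,"dx":2,"dy":3,"dz":0,"twist":0},{"claw":0,"dx":3,"dy":4,"dz":0,"twist":0},{"claw":0,"dx":3,"dy":4,"dz":0,"twist":0}]'
python3 -m pendant '[{"claw":0,"dx":1,"dy":1,"dz":0,"twist":0},{"claw":0,"dx":1,"dy":2,"dz":0,"twist":0},{"claw":0,"dx":2,"dy":3,"dz":0,"twist":0},{"claw":0,"dx":3,"dy":4,"dz":0,"twist":0},{"claw":0,"dx":3,"dy":4,"dz":0,"twist":0}]'
```

```text
clock: 5.6
tool_pos: [0.4771, 0.0916, 0.1108]
eef_rot: [-0.473, 0.881, -0.002, -0.004]
contact_force: [-5.7, -5.5, 10.3]
opening: 0.003
finger_force: 5.9
clock: 6.1
tool_pos: [0.4795, 0.0955, 0.1107]
eef_rot: [-0.473, 0.881, -0.002, -0.005]
contact_force: [-7.4, -6.2, 10.9]
opening: 0.007
finger_force: 6.4
```

```bash
python3 -m pendant '[{"claw":0,"dx":1.5,"dy":2.5,"dz":0,"twist":0},{"claw":0,"dx":3,"dy":5,"dz":0,"twist":0},{"claw":0,"dx":5,"dy":7.5,"dz":0,"twist":0},{"claw":0,"dx":6.5,"dy":10,"dz":0,"twist":0},{"claw":0,"dx":8,"dy":12.5,"dz":0,"twist":0},{"claw":0,"dx":10,"dy":15,"dz":0,"twist":0},{"claw":0,"dx":10,"dy":15,"dz":0,"twist":0}]'
python3 - <<'E'
from h import *
p,d=eyes.snapshot("side");cv2.imwrite("pics/s3.png",cv2.resize(p[120:240,160:320],(640,480),interpolation=cv2.INTER_CUBIC))
E
```

```text
clock: 6.8
tool_pos: [0.4896, 0.1109, 0.1107]
eef_rot: [-0.473, 0.881, -0.002, -0.005]
contact_force: [-8.4, -5.0, 10.4]
opening: 0.006
finger_force: 6.2
```

View pics/s3.png

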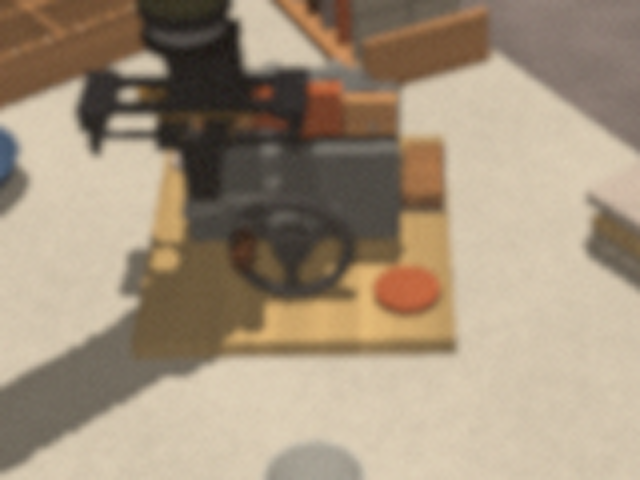

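The fingers are on the paddle against the plate, at about (205,180) in the crop, and the gripper body is over the jaw. The tile is still upright at about (320,105). I'll continue sliding.

```bash
python3 -m pendant '[{"claw":0,"dx":1.5,"dy":2.5,"dz":0,"twist":0},{"claw":0,"dx":3,"dy":5,"dz":0,"twist":0},{"claw":0,"dx":5,"dy":7.5,"dz":0,"twist":0},{"claw":0,"dx":6.5,"dy":10,"dz":0,"twist":0},{"claw":0,"dx":6.5,"dy":10,"dz":0,"twist":0}]'
python3 -m pendant '[{"claw":0,"dx":1,"dy":1.5,"dz":0,"twist":0},{"claw":0,"dx":2,"dy":3,"dz":0,"twist":0},{"claw":0,"dx":3,"dy":4.5,"dz":0,"twist":0},{"claw":0,"dx":4,"dy":6,"dz":0,"twist":0},{"claw":0,"dx":4,"dy":6,"dz":0,"twist":0}]'
python3 - <<'E'
from h import *
K,C=cam("wrist"); p,d=eyes.snapshot("wrist"); cv2.imwrite("pics/w4.png",p)
E
```

```text
clock: 7.35
tool_pos: [0.496, 0.121, 0.1106]
eef_rot: [-0.473, 0.881, -0.002, -0.005]
contact_force: [-7.8, -5.5, 10.2]
opening: 0.009
finger_force: 6.1
clock: 7.85
tool_pos: [0.4996, 0.1265, 0.1106]
eef_rot: [-0.473, 0.881, -0.002, -0.005]
contact_force: [-8.4, -5.5, 11.8]
opening: 0.005
finger_force: 6.8
```

View pics/w4.png

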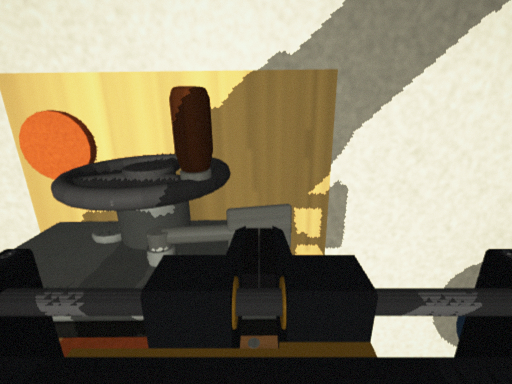

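The fingers sit on the paddle at about (258,225) px, the knob is visible at (190,130), and the jaw is moving with the hand. I'll go slowly from here.

```bash
python3 -m pendant '[{"claw":0,"dx":1,"dy":1.5,"dz":0,"twist":0},{"claw":0,"dx":2,"dy":3,"dz":0,"twist":0},{"claw":0,"dx":3,"dy":4.5,"dz":0,"twist":0},{"claw":0,"dx":3,"dy":4.5,"dz":0,"twist":0}]'
python3 -m pendant '[{"claw":0,"dx":0.5,"dy":1,"dz":0,"twist":0},{"claw":0,"dx":1,"dy":1.5,"dz":0,"twist":0},{"claw":0,"dx":1.5,"dy":2.5,"dz":0,"twist":0},{"claw":0,"dx":2,"dy":3,"dz":0,"twist":0},{"claw":0,"dx":2,"dy":3,"dz":0,"twist":0}]'
python3 -m pendant '[{"claw":0,"dx":0.5,"dy":1,"dz":0,"twist":0},{"claw":0,"dx":1,"dy":1.5,"dz":0,"twist":0},{"claw":0,"dx":1.5,"dy":2.5,"dz":0,"twist":0},{"claw":0,"dx":2,"dy":3,"dz":0,"twist":0},{"claw":0,"dx":2,"dy":3,"dz":0,"twist":0}]'
```

```text
clock: 8.3
tool_pos: [0.5025, 0.131, 0.1106]
eef_rot: [-0.473, 0.881, -0.002, -0.005]
contact_force: [-7.9, -5.4, 11.4]
opening: 0.008
finger_force: 6.8
clock: 8.8
tool_pos: [0.5042, 0.1336, 0.1105]
eef_rot: [-0.473, 0.881, -0.002, -0.006]
contact_force: [-9.7, -5.7, 12.9]
opening: 0.005
finger_force: 7.3
clock: 9.3
tool_pos: [0.5062, 0.1367, 0.1105]
eef_rot: [-0.473, 0.881, -0.002, -0.006]
contact_force: [-10.4, -6.2, 13.0]
opening: 0.007
finger_force: 7.3
```

```bash
python3 -m pendant '[{"claw":0,"dx":0.5,"dy":1,"dz":0,"twist":0},{"claw":0,"dx":1,"dy":1.5,"dz":0,"twist":0},{"claw":0,"dx":1,"dy":1.5,"dz":0,"twist":0}]'
python3 -m pendant '[{"claw":0,"dx":0.5,"dy":1,"dz":0,"twist":0},{"claw":0,"dx":1,"dy":1.5,"dz":0,"twist":0},{"claw":0,"dx":1,"dy":1.5,"dz":0,"twist":0}]'
python3 -m pendant '[{"claw":0,"dx":0.5,"dy":1,"dz":0,"twist":0},{"claw":0,"dx":1,"dy":1.5,"dz":0,"twist":0},{"claw":0,"dx":1,"dy":1.5,"dz":0,"twist":0}]'
```

```text
clock: 9.6
tool_pos: [0.5072, 0.1382, 0.1105]
eef_rot: [-0.473, 0.881, -0.002, -0.006]
contact_force: [-9.1, -6.1, 12.2]
opening: 0.008
finger_force: 7.4
clock: 9.9
tool_pos: [0.5078, 0.1392, 0.1105]
eef_rot: [-0.473, 0.881, -0.002, -0.006]
contact_force: [-9.9, -6.8, 14.5]
opening: 0.007
finger_force: 8.2
clock: 10.2
tool_pos: [0.5078, 0.1392, 0.1105]
eef_rot: [-0.473, 0.881, -0.003, -0.008]
contact_force: [-12.8, -10.2, 16.9]
opening: 0.002
finger_force: 10.5
```

```bash
python3 -m pendant '[{"claw":0,"dx":1,"dy":1.5,"dz":0,"twist":0},{"claw":0,"dx":2,"dy":3,"dz":0,"twist":0},{"claw":0,"dx":2,"dy":3,"dz":0,"twist":0}]'
```

```text
clock: 10.5
tool_pos: [0.5078, 0.1391, 0.1105]
eef_rot: [-0.473, 0.881, -0.005, -0.011]
contact_force: [-16.8, -15.8, 24.2]
opening: 0.002
finger_force: 15.4
```

```bash
python3 -m pendant '[{"claw":0,"dx":-1,"dy":-1.5,"dz":4,"twist":0},{"claw":0,"dx":-1,"dy":-1.5,"dz":8,"twist":0},{"claw":0,"dx":-1,"dy":-1.5,"dz":12,"twist":0},{"claw":0,"dx":-1,"dy":-1.5,"dz":15,"twist":0},{"claw":0,"dx":-1,"dy":-1.5,"dz":15,"twist":0},{"claw":0,"dx":-8,"dy":-12,"dz":15,"twist":0},{"claw":0,"dx":-11,"dy":-17,"dz":15,"twist":0},{"claw":0,"dx":-11,"dy":-17,"dz":15,"twist":0}]'
python3 -m pendant '[{"claw":0.2,"dx":0,"dy":0,"dz":30,"twist":0},{"claw":0.4,"dx":0,"dy":0,"dz":70,"twist":0},{"claw":0.5,"dx":-10,"dy":-30,"dz":100,"twist":0},{"claw":0.5,"dx":-10,"dy":-60,"dz":100,"twist":0},{"claw":0.5,"dx":-10,"dy":-60,"dz":100,"twist":0},{"claw":0.5,"dx":-10,"dy":-60,"dz":100,"twist":0}]'
python3 look.py w5
```

```text
clock: 11.3
tool_pos: [0.505, 0.131, 0.126]
eef_rot: [-0.474, 0.881, -0.0, 0.0]
contact_force: [0.8, 0.2, 0.3]
opening: 0.009
finger_force: 0.0
clock: 11.9
tool_pos: [0.4956, 0.0718, 0.2262]
eef_rot: [-0.473, 0.881, 0.0, 0.001]
contact_force: [-0.1, -0.4, -0.3]
opening: 0.495
finger_force: 0.0
[0.49538119 0.07277096 0.22597559] tool y ang 146.6015962216319 q [ 0.14  0.6  -0.61  1.94  0.49  0.75  1.81] [-0.32090885  0.79458834 -0.4338788 ]
lever_pad 0.6 285 241 depth [0.504 0.137 0.121] atz [0.504 0.137 0.12 ]
jaw_plate 0.68 287 266 depth [0.513 0.151 0.142] atz [0.513 0.151 0.141]
crank_knob 0.59 248 178 depth [0.499 0.061 0.115] atz [0.501 0.063 0.104]
liner_face 0.77 217 273 depth [0.518 0.067 0.248] atz 
0.139 553 [543. 144.] [27. 90.] 56.8
0.139 460 [590. 189.] [ 28. 126.] 61.6
0.16 114 [591. 149.] [ 9. 54.] 56.3
0.113 487 [524. 123.] [35. 87.] 58.4
0.113 95 [501.  63.] [37. 12.] 54.0
0.113 74 [530.  84.] [13. 36.] 56.3
0.113 67 [574.  56.] [12. 31.] 58.0
0.113 40 [629.  74.] [ 3. 57.] 56.9
```

View pics/w5.png

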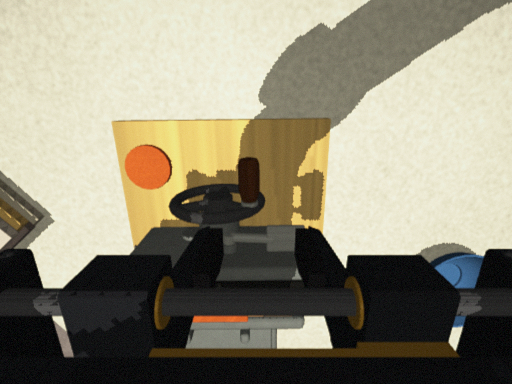

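The lever is back up. The knob's centre is at about (501,63) mm (px (248,178)), and the jaw has stayed put. Now I'll grip the knob from above.

```bash
python3 -m pendant '[{"claw":0.5,"dx":4.5,"dy":-11,"dz":-30,"twist":0},{"claw":0.5,"dx":4.5,"dy":-11,"dz":-70,"twist":0},{"claw":0.5,"dx":4.5,"dy":-11,"dz":-105,"twist":0},{"claw":0.5,"dx":4.5,"dy":-11,"dz":-125,"twist":0},{"claw":0.5,"dx":4.5,"dy":-11,"dz":-142,"twist":0},{"claw":0.5,"dx":4.5,"dy":-11,"dz":-142,"twist":0},{"claw":0.5,"dx":4.5,"dy":-11,"dz":-142,"twist":0}]'
python3 -m pendant '[{"claw":0.2,"dx":0,"dy":0,"dz":0,"twist":0},{"claw":0.2,"dx":0,"dy":0,"dz":0,"twist":0},{"claw":0.2,"dx":0,"dy":0,"dz":0,"twist":0},{"claw":0.2,"dx":0,"dy":0,"dz":0,"twist":0},{"claw":0.2,"dx":0,"dy":0,"dz":0,"twist":0}]' 15
```

```text
clock: 12.9
tool_pos: [0.4994, 0.0611, 0.0838]
eef_rot: [-0.474, 0.88, 0.0, -0.0]
contact_force: [0.5, 0.1, -0.3]
opening: 0.498
finger_force: 0.0
clock: 13.4
tool_pos: [0.5003, 0.0602, 0.0842]
eef_rot: [-0.474, 0.881, -0.0, 0.001]
contact_force: [2.2, -1.4, 0.9]
opening: 0.238
finger_force: 14.9
```

```bash
python3 -m pendant '[{"claw":0.2,"dx":2.4,"dy":-1.6,"dz":3.6,"twist":0},{"claw":0.2,"dx":4.8,"dy":-3.1,"dz":6.9,"twist":0},{"claw":0.2,"dx":7.6,"dy":-5,"dz":10,"twist":0},{"claw":0.2,"dx":10.6,"dy":-6.9,"dz":12.6,"twist":0},{"claw":0.2,"dx":14,"dy":-9,"dz":15,"twist":0},{"claw":0.2,"dx":17.2,"dy":-11.2,"dz":16.8,"twist":0},{"claw":0.2,"dx":17.2,"dy":-11.2,"dz":16.8,"twist":0},{"claw":0.2,"dx":17.2,"dy":-11.2,"dz":16.8,"twist":0}]'
```

```text
clock: 14.2
tool_pos: [0.517, 0.0496, 0.101]
eef_rot: [-0.474, 0.881, -0.0, 0.001]
contact_force: [1.3, 2.3, 1.2]
opening: 0.238
finger_force: 14.9
```

```bash
python3 -m pendant '[{"claw":0.2,"dx":3.6,"dy":-2.3,"dz":1.5,"twist":0},{"claw":0.2,"dx":7.3,"dy":-4.5,"dz":2.5,"twist":0},{"claw":0.2,"dx":11.1,"dy":-7,"dz":3.1,"twist":0},{"claw":0.2,"dx":15,"dy":-9.3,"dz":3.3,"twist":0},{"claw":0.2,"dx":18.7,"dy":-11.8,"dz":3,"twist":0},{"claw":0.2,"dx":22.5,"dy":-14,"dz":2.3,"twist":0},{"claw":0.2,"dx":22.5,"dy":-14,"dz":2.3,"twist":0},{"claw":0.2,"dx":22.5,"dy":-14,"dz":2.3,"twist":0}]'
```

```text
clock: 15.0
tool_pos: [0.5402, 0.0349, 0.1037]
eef_rot: [-0.474, 0.881, -0.001, 0.001]
contact_force: [0.6, 0.2, 5.6]
opening: 0.237
finger_force: 14.7
```

```bash
python3 -m pendant '[{"claw":0.2,"dx":3.6,"dy":-2.3,"dz":0.5,"twist":0},{"claw":0.2,"dx":7.2,"dy":-4.5,"dz":-0.8,"twist":0},{"claw":0.2,"dx":10.7,"dy":-6.6,"dz":-2.8,"twist":0},{"claw":0.2,"dx":11.8,"dy":-7.3,"dz":-3.6,"twist":0},{"claw":0.2,"dx":11.8,"dy":-7.3,"dz":-3.6,"twist":0},{"claw":0.2,"dx":11.8,"dy":-7.3,"dz":-3.6,"twist":0}]'
```

```text
clock: 15.6
tool_pos: [0.5511, 0.0279, 0.099]
eef_rot: [-0.474, 0.881, -0.0, 0.0]
contact_force: [0.4, 3.4, -2.3]
opening: 0.238
finger_force: 15.1
```

```bash
python3 -m pendant '[{"claw":0.45,"dx":0,"dy":0,"dz":0,"twist":0},{"claw":0.5,"dx":0,"dy":0,"dz":0,"twist":0},{"claw":0.5,"dx":0,"dy":0,"dz":0,"twist":0},{"claw":0.5,"dx":-1,"dy":-1,"dz":20,"twist":0},{"claw":0.5,"dx":-5,"dy":-5,"dz":60,"twist":0},{"claw":0.5,"dx":-10,"dy":-15,"dz":105,"twist":0},{"claw":0.5,"dx":-30,"dy":-45,"dz":140,"twist":0},{"claw":0.5,"dx":-50,"dy":-75,"dz":140,"twist":0}]'
python3 -m pendant '[{"claw":0.5,"dx":-20,"dy":-30,"dz":30,"twist":0},{"claw":0.5,"dx":-40,"dy":-60,"dz":60,"twist":0},{"claw":0.5,"dx":-40,"dy":-60,"dz":60,"twist":0},{"claw":0.5,"dx":-40,"dy":-60,"dz":60,"twist":0}]'
python3 - <<'E'
from h import *
I=[]
for n,(a,b) in {"scene":(130,190),"side":(90,130)}.items():
    p,d=eyes.snapshot(n); I.append(p[a:a+200,b:b+220])
    K,C=cam(n)
    for q,z in [("crank_knob",None),("lever_pad",.12),("tile",.087)]:
        for o in nets.place_of(n,q)[:1]:
            u,v=o["position"][0]*512,o["position"][1]*384; print(n,q,o["confidence"],unproj(K,C,u,v,d[int(v),int(u)]).round(3),atz(K,C,u,v,z or .12).round(3))
    v,u=np.mgrid[:384,:512]; m=d>0
    W=(C[:3,:3]@((np.linalg.inv(K)@np.stack([u[m],v[m],np.ones(m.sum())]))*d[m])).T+C[:3,3]
    w=W[(W[:,2]>.158)&(W[:,2]<.178)&(abs(W[:,0]-.6)<.07)&(abs(W[:,1]-.14)<.06)]
    print("tiletop",len(w),cv2.minAreaRect((w[:,:2]*1000).astype(np.float32)) if len(w)>9 else "",np.median(w[:,2]))
cv2.imwrite("pics/end.png",cv2.resize(np.hstack(I),(792,360),interpolation=cv2.INTER_CUBIC))
E
```

```text
clock: 16.4
tool_pos: [0.5033, -0.0471, 0.2435]
eef_rot: [-0.474, 0.88, -0.002, 0.004]
contact_force: [0.9, -0.5, -0.7]
opening: 0.498
finger_force: 0.0
clock: 16.8
tool_pos: [0.4607, -0.108, 0.2997]
eef_rot: [-0.473, 0.881, -0.001, 0.0]
contact_force: [-0.5, -0.0, -0.6]
opening: 0.499
finger_force: 0.0
scene crank_knob 0.88 [0.557 0.026 0.125] [0.554 0.024 0.12 ]
scene lever_pad 0.61 [0.507 0.138 0.118] [0.508 0.138 0.12 ]
scene tile 0.78 [0.628 0.152 0.145] [0.604 0.138 0.087]
tiletop 251 ((600.2587280273438, 136.6983184814453), (21.911136627197266, 79.57183837890625), 56.9586181640625) 0.1669304908641308
side crank_knob 0.97 [0.544 0.014 0.126] [0.548 0.021 0.12 ]
side lever_pad 0.68 [0.494 0.134 0.118] [0.493 0.131 0.12 ]
side tile 0.57 [0.576 0.113 0.1  ] [0.585 0.129 0.087]
tiletop 88 ((593.0538330078125, 138.93234252929688), (26.518714904785156, 57.31423568725586), 52.45772171020508) 0.16603042662785333
```

View pics/end.png

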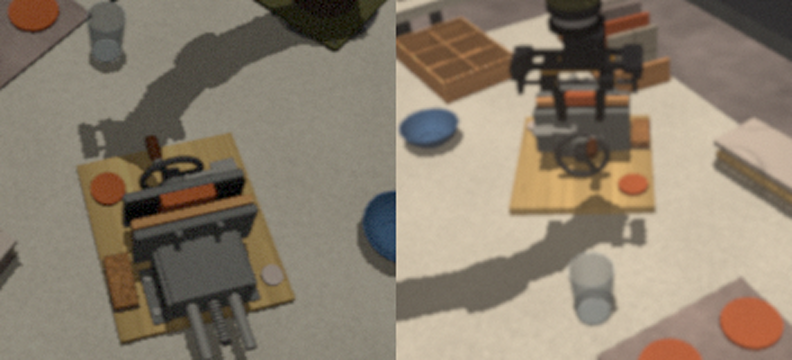

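The tile is square at 57°, its top is at z = 167 mm, and it sits nipped between the jaws at about (187,195) in the crop. The knob is past the top, the lever is up, and the other samples haven't moved.

```bash
python3 -c "
from plant import r
print(r.finish_job())"
```

```text
the job is handed in; nothing more can be done
None
```

I handed the job in at about 17 s: the tile stands square, nipped between the jaws, with the lever back up and the handwheel turned about 1.5 rad (just under a quarter turn) past the bite. Clamp force was not measured directly, and the other samples look unmoved in the final picture.

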